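# Rake the heaped bark level in a plant tray

## Robot

A 6-joint arm with a two-finger parallel gripper is mounted at the origin on the work surface. World frame = base frame: x ahead of the robot, y to its left, z up, the work surface at z = 0. Lengths are in mm, angles in degrees, forces in N, time in s.
With the tool pointing down it reaches from about 300 to 850 mm from the base axis. Payload 4.2 kg.
Tool frame: the origin (TCP) lies at the very end of the fingers, on their centre line; the grasp point (between the pads) lies env.pinch_z behind it (env.pinch_z is the distance from the TCP to the grasp point, in mm); z points along the fingers, y is the line along which they close (so a half turn about z gives the same grasp; the last joint's range is limited). The gripper opens to 91 mm and grips with 3 to 60 N. Pads are 32 mm wide; open, the fingers measure 118 mm over their backs; the gripper's body (76 mm by 178 mm) begins 60 mm behind the grasp point.
Start: joints at [-67.265, 18.312, 89.639, -0, 72.044, -1.146], TCP at [232.787, -525.791, 193.776] pointing down, gripper open.
Joint ranges: [-177.97, 177.97], [-48.28, 115.42], [12.27, 149.76], [-77.06, 257.06], [2.81, 150.46], [-146.56, 146.56]. Speed limits (degrees/s): [147.25, 147.25, 180, 180, 180, 180].

## Interface

Orientations are given as [roll, pitch, yaw] about the fixed x, y, z axes, in that order (R = Rz(yaw) Ry(pitch) Rx(roll)).
In Python, from workcell import state, vision, job_done, env gives the robot as it stands.
- The arm moves only by the tool servo_tool, never from a script. Its argument "rows" is a list of rows, each a list of 5 numbers: the shift along the tool's x, y, z scaled (see below), then the turn about the tool's z scaled (see below), then the opening, from 0 (shut) to 1 (fully open). A call has 1 to 20 rows; each row is the pose to reach, as a shift and turn from the pose commanded when the call began, along the tool's axes at that moment; what a row does not reach only later rows make up. The controller multiplies each number of a shift by 200 mm and each number of a turn by 90 degrees. A row lasts 1/12 s, in which the tool goes at most 41.7 mm and 7.16 degrees, less where a joint would pass 70% of its speed; a pose out of reach is approached as far as the arm can. A call with a number of a shift or a turn outside -1 to 1 is refused whole. A call with a gripper value outside its range is refused whole. The fingers move at their own pace and stop on an object; "force" is the grip in N (left out, the last holds). Time passes only in rows, so rows that repeat a pose let the fingers close. It gives the time, the measured TCP pose, the force, the opening and the grip force at its end, in the units of the state.
- state(): the state, without advancing time (a new reading comes with each control period).
- vision.grab_frame(name): name is "scene" or "side" or "wrist"; returns the picture (384x512x3 uint8, red, green, blue); there is no depth.
- vision.camera_info(name): a dict with "vertical_fov" (degrees; the focal length in pixels is half the picture's height over the tangent of half this angle, whatever the lens; pixels are square), "cx", "cy" (the principal point, pixels), "T" (4x4, takes a point from camera to world coordinates). Camera axes: x right, y up, looking along -z (the intrinsics and any distortion apply to the point x, -y, -z); pixel columns grow to the right and rows downward; lengths in mm; the calibration is good to about 2 mm. A picture is of the moment at which its call begins: read the wrist's pose just before it. camera_info takes no time and is no camera call; for the wrist camera it gives the pose at the moment of the call.
- job_done(): hands the job in; it is judged then, once.
The state is a dict: "time_s": time; "qpos": joint angles; "qvel": joint speeds; "effort": joint torques, N m; "ee_pos": TCP position; "ee_rot": TCP orientation; "force": force on the tool from outside, world axes, zero at the start; "torque": the same for the moment, N m; "gripper_width": finger opening in mm; "gripper_force": force on a finger pad.
Only numpy, scipy, OpenCV 4.12 (cv2) and the standard library are available. Lean on these libraries where they do the work, as an engineer would, in place of code of your own. Each camera call takes 0.05 s, during which the arm holds its last target. There are 200 camera calls.

## Task

Take the small wooden rake and rake the two bark chunks that lie on top of the heap down into the bare end of the white plant tray, so that all the bark lies flat in one layer with those two well into the bare half. Move the bark with the rake only, not with the gripper, then stand the rake back upright on its tines on the table, clear of the tray.

Things in the scene. Friction and masses are not known exactly. Their poses are not given: they have to be found in the camera images.
- tray: White plant tray fixed to the table, 210 (x) x 140 (y) mm, origin under its centre at table level. Floor 8 mm up, rim 10 mm thick, its top 17 mm above the table, inside 190 x 120. +x points away from the robot, turned up to 20 degrees. At the +x end two unlisted loose lower bark chunks (60 x 45 x 12 mm) lie on the floor side by side at x = 60, y = 27 and -27 mm, tops 20 mm above the table; the -x half is bare.
- chunk_left: Loose chunk of cork bark, 60 mm (x) x 45 mm and 24 mm thick, about 40 g, origin at its centre, z up. It starts on top of the lower chunk at the tray's +y side, within 6 mm of squarely over it, its centre 32 mm above the table. Flat on the tray floor its centre is 20 mm above the table.
- chunk_right: Loose chunk of the same kind and size, origin at its centre, z up; starts in the same way on the lower chunk at the tray's -y side.
- rake_grip (a point): Point in the rake's level handle (20 wide, 22 high, 85 mm back to 65 ahead; x to the head, y across), 72 mm above the tine tips. Head: bar 44 x 100 mm, 45 ahead, underside 27 below. Tines 6 mm thick in 2 rows of 5, 94 mm across, 30 and 60 ahead. 180 g. Stands on its tines left or right of the tray, head away from the robot. The like-handled brush opposite has a 60 mm head, no tines.
Things that resemble listed ones, but are neither listed nor needed, are in the scene too. Leave any yellow look-alike of the chunk_right alone. What is shaped like the part that bears rake_grip but red is not meant.

How it is judged (in metres and radians):
On the way, in this order (a step that is already met when the one before it is completed fails the run):
1. the rake is lifted off the table (height (world z) of rake_grip above 0.085 m), for 0.2 s.
2. both upper chunks lie flat on the tray floor in its bare half while the rake is still held up off the table (x of chunk_left in the frame of tray between -0.095 and -0.01 m and y of chunk_left in the frame of tray between -0.06 and 0.06 m and height (world z) of each of chunk_left, chunk_right below 0.025 m and angle between each of chunk_left, chunk_right's own z axis and vertical below 0.175 rad and x of chunk_right in the frame of tray between -0.095 and -0.01 m and y of chunk_right in the frame of tray between -0.06 and 0.06 m and height (world z) of rake_grip above 0.079 m), for 0.1 s.
At the end, for the whole second after the job is handed in: Both upper chunks lie flat (within 10 degrees) on the tray floor, at rest, inside the rim, their centres at least 10 mm into the bare half; the rake stands upright (within 10 degrees) on its tines on the table, released, its grip point at least 100 mm from the tray's centre (x of chunk_left in the frame of tray between -0.095 and -0.01 m and y of chunk_left in the frame of tray between -0.06 and 0.06 m and height (world z) of each of chunk_left, chunk_right below 0.025 m and angle between each of chunk_left, chunk_right, rake_grip's own z axis and vertical below 0.175 rad and x of chunk_right in the frame of tray between -0.095 and -0.01 m and y of chunk_right in the frame of tray between -0.06 and 0.06 m and linear speed of each of chunk_left, chunk_right below 0.02 m/s and height (world z) of rake_grip between 0.065 and 0.077 m and horizontal distance between rake_grip and tray above 0.1 m); the robot touches nothing.
It fails at once if the gripper or arm touches a bark chunk (contact force between any of the fingers, the arm and chunk_left above 0.5 N or contact force between any of the fingers, the arm and chunk_right above 0.5 N).
It also fails if it takes over 45 s, if anything falls off the work surface, if the arm or the gripper's body presses on something with over 40 N, if the wrist force passes 120 N, or if a joint passes its speed limit or range.

## Working session

There is one attempt and no reset: what is moved stays moved. The work goes in short steps, Python scripts to look and compute and a tool call to move; the robot and the scene stay as the last step left them, time stands still between calls to the robot, and variables do not carry over. Pictures are saved under pics/ and viewed, at most 10 in all, crops included, and the job is handed in when it is done.

Besides the shell and the picture viewer there is one more tool, called after "Call:" as name(argument=value, ...), one argument or row to a line, values as JSON. servo_tool: Moves the arm, as the interface text tells. Its arguments: {"type":"object","properties":{"rows":{"type":"array"},"force":{"type":"number"}},"required":["rows"]}

```bash
mkdir -p pics; ls; python3 - <<'E'
from workcell import state, vision, env
import cv2, numpy as np
print(env.pinch_z, state())
for n in("scene","side"):
    i=vision.camera_info(n); print(n,i)
a=[vision.grab_frame(n) for n in("scene","side")]
for n,x in zip(("scene","side"),a): cv2.imwrite(f"pics/{n}0.png",x[:,:,::-1])
E
```

```text
pics
18.8 {'time_s': 0.0, 'qpos': array([-6.72657415e+01,  1.83497317e+01,  8.97063341e+01,  3.23121224e-04,
        7.20434968e+01, -1.14545735e+00]), 'qvel': array([-0.03975426, -0.03155092, -0.06827199,  0.02550057, -0.11160318,
       -0.03085403]), 'effort': array([ 3.08238350e-04, -4.12452722e+01, -2.31975639e+01,  7.30394572e-02,
        4.59035242e-02, -1.25845859e-04]), 'ee_pos': array([ 232.56772612, -525.27621433,  192.93994003]), 'ee_rot': array([-1.79900463e+02, -2.29746937e-03,  2.38796140e+01]), 'force': array([-0.25185084, -0.08308284,  0.25076403]), 'torque': array([0.0132278 , 0.03705705, 0.00568337]), 'gripper_force': 0.0, 'gripper_width': 91.39746998581295}
scene {'vertical_fov': 42.320032912137734, 'cx': 254.68272215188145, 'cy': 185.5147523654953, 'T': array([[ 5.86307447e-01, -5.30437089e-01,  6.12274507e-01,
         1.34887998e+03],
       [ 8.10082812e-01,  3.86767659e-01, -4.40654757e-01,
        -6.13651307e+02],
       [-3.06835109e-03,  7.54352220e-01,  6.56462728e-01,
         1.00406296e+03],
       [ 0.00000000e+00,  0.00000000e+00,  0.00000000e+00,
         1.00000000e+00]])}
side {'vertical_fov': 56.45349515878827, 'cx': 255.33603173646492, 'cy': 193.51610543908404, 'T': array([[-9.87029236e-01,  1.19230888e-01, -1.07504801e-01,
         3.65121783e+02],
       [-1.60413439e-01, -7.05821408e-01,  6.89988165e-01,
         7.65590948e+02],
       [ 6.38871162e-03,  6.98283707e-01,  7.15792602e-01,
         8.27657131e+02],
       [ 0.00000000e+00,  0.00000000e+00,  0.00000000e+00,
         1.00000000e+00]])}
```

```bash
python3 - <<'E'
import cv2
for n in("scene","side"):
    a=cv2.imread(f"pics/{n}0.png"); cv2.imwrite(f"pics/{n}0b.png",cv2.resize(a,None,fx=1.5625,fy=1.5625,interpolation=cv2.INTER_CUBIC))
E
```

```text
(no output)
```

View pics/scene0b.png

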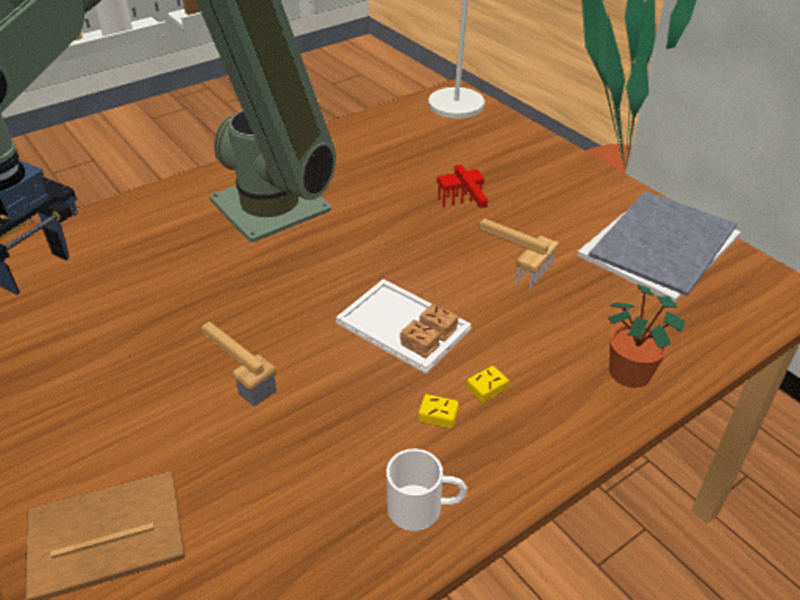

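View pics/side0b.png

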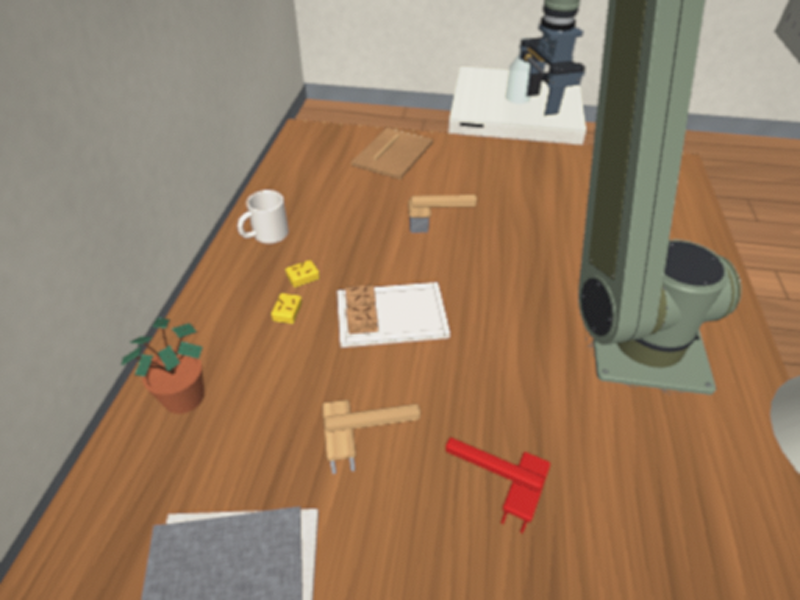

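The rake with grey tines is at scene (515,240), the bare-handled one at the tray's left. The brush with a 60 mm head and no tines is at scene (240,360), and the red rake at (462,185) is a decoy. The rake fits: wooden, two rows of tines, wide head. The tray is at scene (403,325), with the two brown chunks on it at (420,337) and (440,320). The yellow chunks at (438,410) and (488,383) are to be left alone.

```bash
cat > h.py <<'E'
import numpy as np, cv2
from workcell import state, vision, env
def ray(info,uv,z,H=384):
    f=H/2/np.tan(np.radians(info["vertical_fov"])/2); uv=np.atleast_2d(uv).astype(float)
    d=np.c_[(uv[:,0]-info["cx"])/f,-(uv[:,1]-info["cy"])/f,-np.ones(len(uv))]@info["T"][:3,:3].T
    o=info["T"][:3,3]; return (o+d*((z-o[2])/d[:,2])[:,None])[:,:2]
def big(m,box):
    k=np.zeros_like(m); x0,y0,x1,y1=box; k[y0:y1,x0:x1]=m[y0:y1,x0:x1]
    c,_=cv2.findContours(k,cv2.RETR_EXTERNAL,cv2.CHAIN_APPROX_NONE)
    return max(c,key=cv2.contourArea)[:,0]
E
python3 - <<'E'
from h import *
S=1.5625
b=lambda *v:[int(x/S) for x in v]
def hsv(n): return cv2.cvtColor(cv2.imread(f"pics/{n}0.png"),cv2.COLOR_BGR2HSV)
crop=[]
for n,tb,rb in (("scene",b(320,265,490,385),b(470,205,570,300)),("side",b(325,270,460,355),b(310,390,430,480))):
    i=vision.camera_info(n); h=hsv(n)
    tr=cv2.inRange(h,(0,0,150),(180,50,255)); br=0
    c=cv2.convexHull(big(tr,tb)).reshape(-1,2)
    p=ray(i,c,17.); r=cv2.minAreaRect(p.astype(np.float32)); print(n,"tray",r, cv2.boxPoints(r).round().tolist())
    im=cv2.imread(f"pics/{n}0.png")
    for nm,bx in (("t",tb),("r",rb)):
        x0,y0,x1,y1=bx; k=cv2.resize(im[y0:y1,x0:x1],(400,300),interpolation=cv2.INTER_CUBIC); crop.append(k)
    print(tb,rb)
    # handle/wood colours
    u=b(500,232) if n=="scene" else b(385,417)
    print("handle hsv",h[u[1],u[0]])
cv2.imwrite("pics/crops.png",np.vstack([np.hstack(crop[:2]),np.hstack(crop[2:])]))
E
```

```text
scene tray ((507.29095458984375, 2.0602188110351562), (216.298828125, 150.3373565673828), 15.991504669189453) [[383.0, 45.0], [424.0, -100.0], [632.0, -40.0], [591.0, 104.0]]
[204, 169, 313, 246] [300, 131, 364, 192]
handle hsv [ 16 151 154]
side tray ((498.01165771484375, 13.919410705566406), (211.7375030517578, 153.62106323242188), 15.512507438659668) [[375.0, 60.0], [417.0, -88.0], [621.0, -32.0], [579.0, 116.0]]
[208, 172, 294, 227] [198, 249, 275, 307]
handle hsv [ 16 110 214]
```

View pics/crops.png

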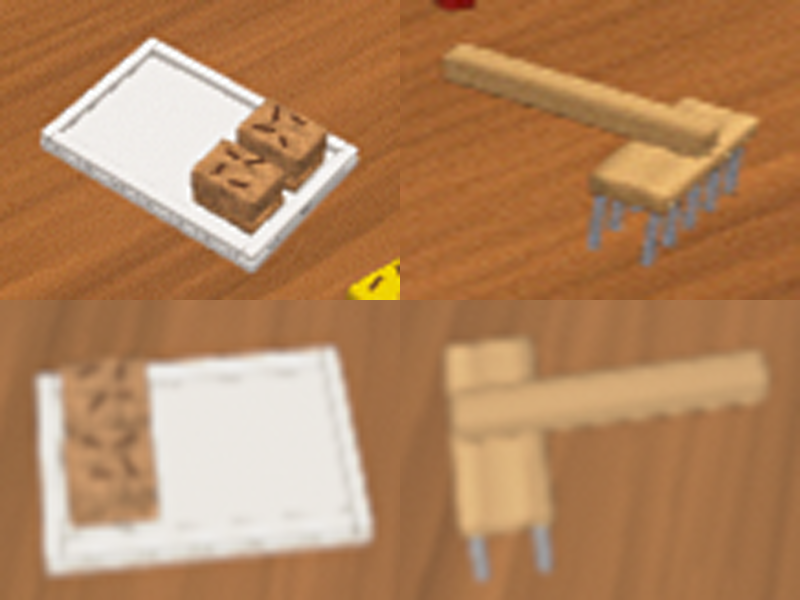

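The crops confirm the rake: tines are visible under the wooden head at scene crop (600–740, 150–260), and the handle runs from (455,60) to (715,130). The side crop shows the handle running from (455,410) to (760,375). The upper chunks sit squarely on the lower ones at the tray's +x end. Next I compute the handle pose from its top far edges at z=83.

```bash
python3 - <<'E'
from h import *
sc=vision.camera_info("scene"); sd=vision.camera_info("side")
f=lambda l,x0,y0,sx,sy:[(x0+a*sx-.5+.0,y0+b*sy-.5) for a,b in l]
P=ray(sc,f([(66,44),(315,128),(45,58)],300,131,.16,61/300),83.)
print("scene +y edge back, front; back -y corner",P.round(1).tolist())
Q=ray(sd,f([(52,93),(355,50),(368,78),(52,115)],198,249,.1925,58/300),83.)
print("side -y edge front, back; back +y corner; front +y",Q.round(1).tolist())
# head bar top corners z = 72-27+? : show lower outline at z=45 (underside)
print("bar side front/back +y end bottom", ray(sd,f([(62,233),(150,225)],198,249,.1925,58/300),45.).round(1).tolist())
print("tine tips side", ray(sd,f([(80,278),(145,270)],198,249,.1925,58/300),0.).round(1).tolist())
print("tine tips scene", ray(sc,f([(193,247),(247,263)],300,131,.16,61/300),0.).round(1).tolist())
s=state(); T=vision.camera_info("wrist"); print(T["vertical_fov"],T["T"].round(3))
E
```

```text
scene +y edge back, front; back -y corner [[413.2, 276.4], [551.4, 316.1], [418.5, 257.9]]
side -y edge front, back; back +y corner; front +y [[551.6, 310.9], [415.5, 263.9], [407.3, 278.5], [548.6, 322.5]]
bar side front/back +y end bottom [[537.5, 360.5], [498.3, 349.8]]
tine tips side [[533.0, 358.9], [503.1, 349.7]]
tine tips scene [[532.9, 264.2], [560.2, 275.3]]
67.14003061376263 [[ 4.05000e-01  8.75000e-01  2.67000e-01  3.09135e+02]
 [-9.14000e-01  3.88000e-01  1.17000e-01 -4.91324e+02]
 [-1.00000e-03 -2.91000e-01  9.57000e-01  3.83230e+02]
 [ 0.00000e+00  0.00000e+00  0.00000e+00  1.00000e+00]]
```

Call:
servo_tool(
  rows=[
    [0.7125, -0.809, 0.055, 0, 1],
    [0.7125, -0.809, 0.055, 0, 1],
    [0.7125, -0.809, 0.055, 0, 1],
    [0.7125, -0.809, 0.055, 0, 1],
    [0.7125, -0.809, 0.055, 0, 1],
    [0.7125, -0.809, 0.055, 0, 1],
  ],
  force=60,
)

```text
time_s: 0.6
ee_pos: [297.4, -314.3, 182.0]
ee_rot: [-179.7, -0.0, 24.1]
force: [-0.8, 0.0, 0.5]
gripper_width: 91.0
gripper_force: 0.0
```

Call:
servo_tool(
  rows=[
    [0.7125, -0.809, 0.055, 0, 1],
    [0.7125, -0.809, 0.055, 0, 1],
    [0.7125, -0.809, 0.055, 0, 1],
    [0.7125, -0.809, 0.055, 0, 1],
    [0.7125, -0.809, 0.055, 0, 1],
    [0.7125, -0.809, 0.055, 0, 1],
  ],
)

```text
time_s: 1.1
ee_pos: [363.0, -109.9, 171.4]
ee_rot: [-179.9, -0.1, 24.2]
force: [-0.8, -0.4, -0.1]
gripper_width: 91.2
gripper_force: 0.0
```

Call:
servo_tool(
  rows=[
    [0.7125, -0.809, 0.055, 0, 1],
    [0.7125, -0.809, 0.055, 0, 1],
    [0.7125, -0.809, 0.055, 0, 1],
    [0.7125, -0.809, 0.055, 0, 1],
    [0.7125, -0.809, 0.055, 0, 1],
    [0.7125, -0.809, 0.055, 0, 1],
  ],
)

```text
time_s: 1.6
ee_pos: [429.2, 95.5, 160.4]
ee_rot: [-179.9, -0.1, 24.1]
force: [1.0, -0.3, -0.1]
gripper_width: 91.2
gripper_force: 0.0
```

Call:
servo_tool(
  rows=[
    [0.7125, -0.809, 0.055, 0.075, 1],
    [0.7125, -0.809, 0.055, 0.075, 1],
    [0.7125, -0.809, 0.055, 0.075, 1],
    [0.7125, -0.809, 0.055, 0.075, 1],
    [0.7125, -0.809, 0.055, 0.075, 1],
    [0.7125, -0.809, 0.055, 0.075, 1],
    [0.7125, -0.809, 0.055, 0.075, 1],
    [0.7125, -0.809, 0.055, 0.075, 1],
  ],
)

```text
time_s: 2.27
ee_pos: [491.9, 295.5, 148.9]
ee_rot: [179.9, 0.1, 17.2]
force: [-0.5, -0.1, -0.2]
gripper_width: 91.1
gripper_force: 0.0
```

```bash
python3 - <<'E'
from h import *
import json
i=vision.camera_info("wrist"); im=vision.grab_frame("wrist")
cv2.imwrite("pics/w1.png",im[:,:,::-1])
# reference grid: project handle z=83 points of the assumed pose
f=192/np.tan(np.radians(i["vertical_fov"])/2)
def proj(p):
    q=(np.array(p)-i["T"][:3,3])@i["T"][:3,:3]; return (i["cx"]+f*q[0]/-q[2], i["cy"]-f*q[1]/-q[2])
c,s=np.cos(np.radians(17)),np.sin(np.radians(17))
for a,b in((-85,10),(-85,-10),(65,10),(65,-10),(0,0)):
    print(a,b,np.round(proj((492+a*c-b*s,296.5+a*s+b*c,83)),0))
np.savez("w1.npz",T=i["T"],cx=i["cx"],cy=i["cy"],v=i["vertical_fov"])
E
```

```text
-85 10 [244. 277.]
-85 -10 [264. 277.]
65 10 [242. 126.]
65 -10 [266. 126.]
0 0 [254. 198.]
```

View pics/w1.png

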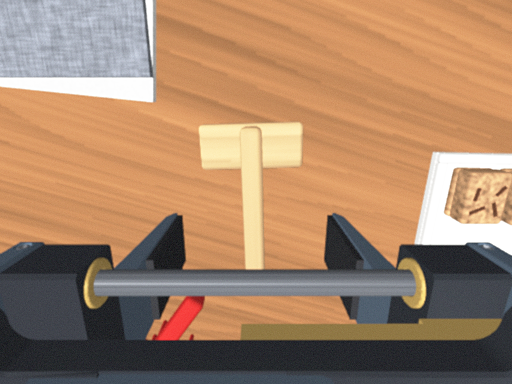

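The wrist view shows the handle centred between the open fingers at (252,198), its front end at (251,127) as predicted, and yaw about 1–2° more than assumed. The red rake's end is at (190,310), left of the left finger, so I check that clearance before descending.

```bash
python3 - <<'E'
from h import *
for n,bx in(("scene",(270,95,330,140)),("side",(280,275,360,345))):
    h=cv2.cvtColor(cv2.imread(f"pics/{n}0.png"),cv2.COLOR_BGR2HSV)
    m=cv2.inRange(h,(0,180,80),(6,255,255))|cv2.inRange(h,(174,180,80),(180,255,255))
    p=ray(vision.camera_info(n),big(m,bx),83.)
    c,s=np.cos(np.radians(18)),np.sin(np.radians(18)); d=p-[492,296]
    q=np.c_[d@[c,s],d@[-s,c]]; k=np.argmax(q[:,0]); print(n,"max ahead",q[k].round(),"min lateral",q[np.argmin(q[:,1])].round())
E
```

```text
scene max ahead [-103.   41.] min lateral [-171.   -8.]
side max ahead [-113.   78.] min lateral [-124.   61.]
```

Call:
servo_tool(
  rows=[
    [0, 0, 0.2, -0.015, 1],
    [0, 0, 0.4, -0.015, 1],
    [0, 0, 0.48, -0.015, 1],
    [0, 0, 0.48, -0.015, 1],
    [0, 0, 0.48, -0.015, 1],
    [0, 0, 0.48, -0.015, 0],
    [0, 0, 0.48, -0.015, 0],
    [0, 0, 0.48, -0.015, 0],
    [0, 0, 0.48, -0.015, 0],
    [0, 0, 0.48, -0.015, 0],
    [0, 0, 0.48, -0.015, 0],
    [0, 0, 0.48, -0.015, 0],
    [0, 0, 0.48, -0.015, 0],
    [0, 0, 0.48, -0.015, 0],
  ],
  force=60,
)

```text
time_s: 3.48
ee_pos: [491.9, 296.8, 53.6]
ee_rot: [180.0, 0.0, 18.5]
force: [-0.5, 0.7, 0.9]
gripper_width: 34.3
gripper_force: 0.0
```

Call:
servo_tool(
  rows=[
    [0, 0, 0, 0, 0],
    [0, 0, 0, 0, 0],
    [0, 0, 0, 0, 0],
    [0, 0, 0, 0, 0],
    [0, 0, 0, 0, 0],
    [0, 0, 0, 0, 0],
  ],
)

```text
time_s: 3.98
ee_pos: [492.0, 296.8, 53.7]
ee_rot: [180.0, 0.0, 18.5]
force: [0.1, -0.2, -0.2]
gripper_width: 19.5
gripper_force: 60.0
```

Call:
servo_tool(
  rows=[
    [0, 0, -0.1, 0, 0],
    [0, 0, -0.2, 0, 0],
    [0, 0, -0.3, 0, 0],
    [0, 0, -0.4, 0, 0],
    [0, 0.1, -0.4, 0.01, 0],
    [0, 0.25, -0.4, 0.02, 0],
    [0, 0.4, -0.4, 0.03, 0],
    [0, 0.55, -0.4, 0.03, 0],
    [0, 0.65, -0.4, 0.03, 0],
    [0, 0.7, -0.4, 0.03, 0],
    [0, 0.7, -0.4, 0.03, 0],
  ],
)

```text
time_s: 4.9
ee_pos: [536.6, 162.2, 133.4]
ee_rot: [180.0, 0.0, 15.6]
force: [0.1, 0.0, -1.2]
gripper_width: 19.4
gripper_force: 60.0
```

```bash
python3 - <<'E'
from h import *
i=vision.camera_info("wrist"); im=vision.grab_frame("wrist"); cv2.imwrite("pics/w2.png",im[:,:,::-1])
for n in("scene","side"):
    j=vision.camera_info(n); h=cv2.cvtColor(cv2.imread(f"pics/{n}0.png"),cv2.COLOR_BGR2HSV)
    m=cv2.inRange(h,(22,150,100),(35,255,255)); cs,_=cv2.findContours(m,0,2)
    for k in cs:
        if cv2.contourArea(k)>60:
            d=ray(j,k[:,0],24.)-[501.5,7.2]; a=np.radians(15.8); q=np.c_[d@[np.cos(a),np.sin(a)],d@[-np.sin(a),np.cos(a)]]; print(n,"yellow",q.min(0).round(),q.max(0).round())
E
```

```text
scene yellow [ 145. -176.] [ 218. -106.]
scene yellow [183. -81.] [242.  -2.]
side yellow [178. -62.] [233.  19.]
side yellow [ 142. -157.] [208. -82.]
```

View pics/w2.png

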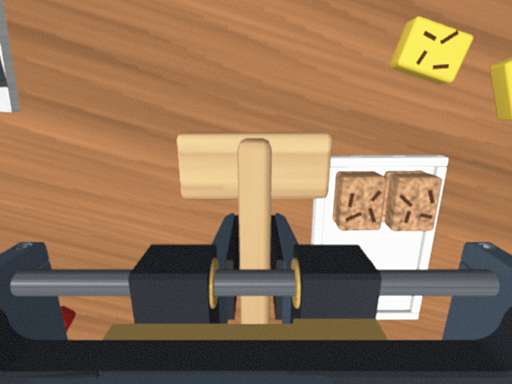

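The wrist view shows the rake level in the grip with its head at (255,165). The tray's +x rim corners are at (330,158) and (447,158), and the upper chunks are at (360,200) and (412,200).

```bash
python3 - <<'E'
from h import *
i=vision.camera_info("wrist"); a=np.radians(15.8)
def tf(uv,z):
    p=ray(i,uv,z); d=p-[501.5,7.2]; return p.round(0).tolist(),np.c_[d@[np.cos(a),np.sin(a)],d@[-np.sin(a),np.cos(a)]].round(0).tolist()
print("rim",tf([(330,158),(447,158)],17.)); h=cv2.cvtColor(cv2.imread("pics/w2.png"),cv2.COLOR_BGR2HSV)
print("chunks",tf([(336,171),(384,171),(337,229),(386,229),(387,171),(439,171),(388,230),(438,230)],44.)[1])
w=cv2.inRange(h,(0,0,190),(180,40,255)); c=big(w,(312,150,455,320)); print(c.min(0),c.max(0))
print(state()["ee_pos"],state()["ee_rot"])
E
```

```text
rim ([[585.0, 94.0], [619.0, -26.0]], [[104.0, 61.0], [104.0, -64.0]])
chunks [[96.0, 61.0], [96.0, 14.0], [34.0, 55.0], [34.0, 3.0], [96.0, 11.0], [96.0, -41.0], [33.0, 1.0], [33.0, -51.0]]
[312 156] [448 269]
[536.23328096 163.64834046 133.44778095] [-1.79968615e+02  4.16454134e-02  1.56750816e+01]
```

Call:
servo_tool(
  rows=[
    [0.02, 0.1, 0, 0, 0],
    [0.04, 0.28, 0, 0, 0],
    [0.04, 0.46, 0, 0, 0],
    [0.04, 0.6, 0, 0, 0],
    [0.04, 0.69, 0, 0, 0],
    [0.04, 0.69, 0, 0, 0],
    [0.04, 0.69, 0.1, 0, 0],
    [0.04, 0.69, 0.2, 0, 0],
    [0.04, 0.69, 0.275, 0, 0],
    [0.04, 0.69, 0.275, 0, 0],
    [0.04, 0.69, 0.275, 0, 0],
  ],
)

```text
time_s: 5.87
ee_pos: [580.8, 35.1, 78.2]
ee_rot: [-179.9, 0.1, 15.9]
force: [1.1, 0.6, -2.2]
gripper_width: 19.3
gripper_force: 60.0
```

```bash
python3 - <<'E'
from h import *
a=vision.grab_frame("scene"); b=vision.grab_frame("side")
cv2.imwrite("pics/m1.png",np.hstack([cv2.resize(x,(400,300),interpolation=cv2.INTER_CUBIC) for x in(a[150:255,190:330],b[160:250,195:315])])[:,:,::-1])
E
```

```text
(no output)
```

View pics/m1.png

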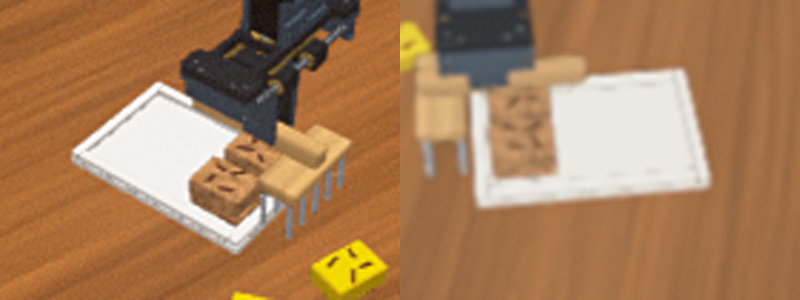

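Both views show the rear tine row just past the chunks' far (+x) faces, with the head spanning both chunks and clear of the yellow ones. I pull now.

Call:
servo_tool(
  rows=[
    [-0.03, 0, 0, 0, 0],
    [-0.06, 0, 0, 0, 0],
    [-0.09, 0, 0, 0, 0],
    [-0.12, 0, 0, 0, 0],
    [-0.15, 0, 0, 0, 0],
    [-0.18, 0, 0, 0, 0],
    [-0.21, 0, 0, 0, 0],
    [-0.24, 0, 0, 0, 0],
    [-0.27, 0, 0, 0, 0],
    [-0.3, 0, 0, 0, 0],
    [-0.33, 0, 0, 0, 0],
    [-0.36, 0, 0, 0, 0],
    [-0.39, 0, 0, 0, 0],
    [-0.42, 0, 0, 0, 0],
    [-0.45, 0, 0, 0, 0],
    [-0.48, 0, 0, 0, 0],
    [-0.51, 0, 0, 0, 0],
    [-0.54, 0, 0, 0, 0],
    [-0.57, 0, 0, 0, 0],
    [-0.57, 0, 0, 0, 0],
  ],
)

```text
time_s: 7.63
ee_pos: [470.2, 2.0, 78.6]
ee_rot: [-180.0, 0.1, 15.8]
force: [-0.5, 0.5, -1.2]
gripper_width: 19.5
gripper_force: 60.0
```

```bash
python3 - <<'E'
from h import *
a=vision.grab_frame("scene"); b=vision.grab_frame("side")
cv2.imwrite("pics/m2.png",np.hstack([cv2.resize(x,(400,300),interpolation=cv2.INTER_CUBIC) for x in(a[150:255,190:330],b[160:250,195:315])])[:,:,::-1])
E
```

```text
(no output)
```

View pics/m2.png

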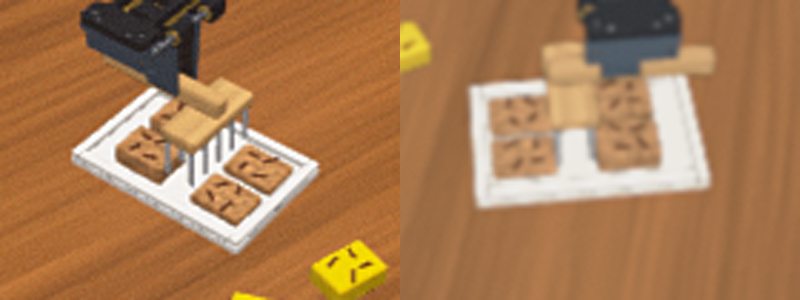

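All four pieces lie flat: the raked chunks are at scene (150,145) and (170,112), the lower ones at (225,200) and (260,170). A small extra pull, back off, lift and return.

Call:
servo_tool(
  rows=[
    [-0.03, 0, 0, 0, 0],
    [-0.05, 0, 0, 0, 0],
    [-0.05, 0, 0, 0, 0],
    [-0.02, 0, 0, 0, 0],
    [-0.02, 0, 0, 0, 0],
    [-0.02, 0, -0.05, 0, 0],
    [-0.02, 0, -0.15, 0, 0],
    [-0.02, 0, -0.3, 0, 0],
    [-0.02, 0, -0.3, 0, 0],
  ],
)

```text
time_s: 8.48
ee_pos: [472.2, 1.3, 143.4]
ee_rot: [179.8, -0.6, 15.8]
force: [0.7, 1.1, -1.9]
gripper_width: 19.5
gripper_force: 60.0
```

Call:
servo_tool(
  rows=[
    [0.08, -0.1, 0, 0, 0],
    [0.2, -0.25, 0, 0, 0],
    [0.32, -0.4, 0, 0, 0],
    [0.44, -0.55, 0, 0, 0],
    [0.53, -0.67, 0, 0, 0],
    [0.53, -0.67, 0, 0, 0],
    [0.53, -0.67, 0, 0, 0],
  ],
)

```text
time_s: 9.07
ee_pos: [533.7, 160.4, 137.6]
ee_rot: [180.0, 0.1, 15.9]
force: [-0.2, -0.2, -0.8]
gripper_width: 19.2
gripper_force: 60.0
```

Call:
servo_tool(
  rows=[
    [0, -0.1, 0, 0, 0],
    [0, -0.25, 0, 0, 0],
    [0, -0.4, 0, 0, 0],
    [0, -0.55, 0, 0, 0],
    [0, -0.67, 0, 0, 0],
    [0, -0.67, 0, 0, 0],
    [0, -0.67, 0.1, 0, 0],
    [0, -0.67, 0.2, 0, 0],
    [0, -0.67, 0.3, 0, 0],
    [0, -0.67, 0.36, 0, 0],
    [0, -0.67, 0.39, 0, 0],
    [0, -0.67, 0.41, 0, 0],
    [0, -0.67, 0.41, 0, 0],
    [0, -0.67, 0.41, 0, 0],
  ],
)

```text
time_s: 10.23
ee_pos: [497.7, 287.7, 57.3]
ee_rot: [-180.0, -0.1, 15.8]
force: [-0.1, 0.7, -1.3]
gripper_width: 19.4
gripper_force: 60.0
```

Call:
servo_tool(
  rows=[
    [0, 0, 0.005, 0, 0],
    [0, 0, 0.01, 0, 0],
    [0, 0, 0.014, 0, 0],
    [0, 0, 0.014, 0, 0],
    [0, 0, 0.014, 0, 0],
  ],
)

```text
time_s: 10.65
ee_pos: [497.2, 288.0, 54.1]
ee_rot: [180.0, -0.0, 15.8]
force: [0.5, -0.4, -1.6]
gripper_width: 19.5
gripper_force: 60.0
```

Weight is still carried (-1.6 N), so I go a touch lower and then release.

Call:
servo_tool(
  rows=[
    [0, 0, 0.002, 0, 0],
    [0, 0, 0.004, 0, 0],
    [0, 0, 0.004, 0, 0],
    [0, 0, 0.004, 0, 0],
  ],
)

```text
time_s: 10.98
ee_pos: [497.2, 288.1, 53.6]
ee_rot: [-180.0, -0.0, 15.8]
force: [-1.9, -0.6, 3.6]
gripper_width: 19.5
gripper_force: 60.0
```

Call:
servo_tool(
  rows=[
    [0, 0, 0, 0, 0.3],
    [0, 0, 0, 0, 0.3],
    [0, 0, 0, 0, 0.6],
    [0, 0, 0, 0, 0.6],
    [0, 0, 0, 0, 0.8],
    [0, 0, 0, 0, 0.8],
    [0, 0, 0, 0, 0.8],
    [0, 0, 0, 0, 0.8],
    [0, 0, 0, 0, 0.8],
    [0, 0, 0, 0, 0.8],
    [0, 0, 0, 0, 0.8],
    [0, 0, 0, 0, 0.8],
  ],
)

```text
time_s: 11.98
ee_pos: [497.2, 288.0, 53.1]
ee_rot: [180.0, -0.0, 15.8]
force: [0.1, 0.4, 0.3]
gripper_width: 73.2
gripper_force: 0.0
```

Call:
servo_tool(
  rows=[
    [0, 0, -0.1, 0, 0.8],
    [0, 0, -0.3, 0, 0.8],
    [0, 0, -0.5, 0, 0.8],
    [0, 0, -0.7, 0, 0.8],
    [0, 0, -0.8, 0, 0.8],
    [0, 0, -0.8, 0, 0.8],
    [0, 0, -0.8, 0, 0.8],
  ],
)

```text
time_s: 12.57
ee_pos: [497.6, 288.2, 214.2]
ee_rot: [-180.0, -0.2, 15.8]
force: [-0.2, 0.2, -0.3]
gripper_width: 72.7
gripper_force: 0.0
```

```bash
python3 - <<'E'
from h import *
a=vision.grab_frame("scene"); b=vision.grab_frame("side")
cv2.imwrite("pics/m3.png",np.hstack([cv2.resize(x,(400,400),interpolation=cv2.INTER_CUBIC) for x in(a[110:270,205:365],b[160:320,190:350])])[:,:,::-1])
# raked chunks' tops (z=32) in tray frame, from the brown mask of the side view
j=vision.camera_info("side"); an=np.radians(15.8)
for n,im,bx in(("side",b,(208,172,294,227)),("scene",a,(204,169,313,246))):
    h=cv2.cvtColor(im,cv2.COLOR_RGB2HSV); m=cv2.inRange(h,(0,0,150),(180,50,255)); hull=cv2.convexHull(big(m,bx))
    k=np.zeros(m.shape,np.uint8); cv2.fillConvexPoly(k,hull,255); k=cv2.erode(k,None,iterations=2); br=cv2.morphologyEx(cv2.bitwise_and(k,cv2.inRange(h,(3,60,20),(22,255,230))),cv2.MORPH_CLOSE,None)
    for c in cv2.findContours(br,0,2)[0]:
        if cv2.contourArea(c)>60:
            d=ray(vision.camera_info(n),c[:,0],32.)-[501.5,7.2]; q=np.c_[d@[np.cos(an),np.sin(an)],d@[-np.sin(an),np.cos(an)]]; print(n,q.min(0).round(),q.max(0).round())
print(state()["ee_pos"])
E
```

```text
side [-75. -46.] [-16.  68.]
scene [ 40. -65.] [100.  36.]
scene [-74. -66.] [-2. 46.]
[496.22698603 287.43395799 211.4999781 ]
```

View pics/m3.png

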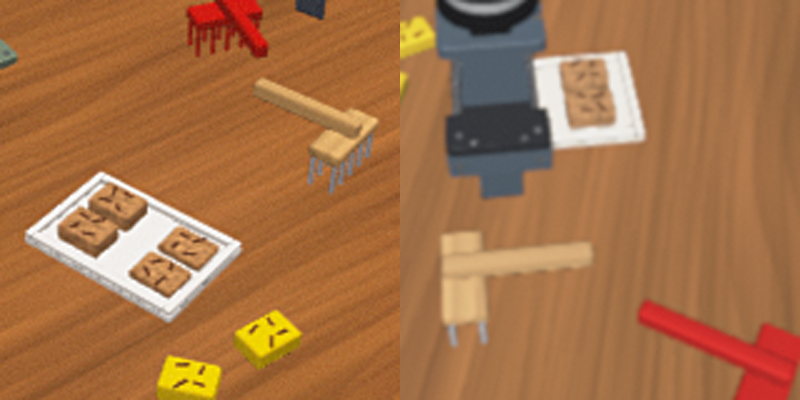

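The pictures show the two raked chunks flat in the bare half (scene crop (90,230) and (117,205), tray x about -75 to -16 mm). The rake stands upright on its tines at (320,130), released and clear of the tray, and the gripper is above it touching nothing.

```bash
python3 -c "
from workcell import job_done; print(job_done())"
```

```text
the job is handed in; nothing more can be done
None
```

I raked both upper chunks flat into the tray's bare half, centred about 45 mm past the tray's middle, stood the rake back upright and released on the table clear of the tray, and handed the job in at about 13 s; no verdict was returned.

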